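Dial the parts carousel to the marked compartment and put the loose parts away

TASK

Push the cover of the parts carousel round by its post, gently and without gripping it, until its window stands over the compartment marked by the block on the outside of the dish, where the cover drops flush on the rim and locks. Only then put the bolt and the battery through the window into that compartment, and leave the cover locked and the other things on the bench where they are.

Things in the scene. Friction and masses are not known exactly. Their poses are not given: they have to be found in the camera images.
- carousel: Round grey plastic dish, 236 mm across, fixed to the bench. Origin: centre of its underside; z up, +x to the index block. Floor z = 6 mm, wall 8 mm thick, rim z = 40 mm. Hub radius 24 mm. Three compartments 31 mm deep; dividers at +62, -62 and 180 degrees from +x. A fixed spindle (radius 10 mm) carries a nut (radius 19 mm, top z = 68 mm) that keeps the cover on.
- index_block (a point): Top outer edge (z = 38 mm, 144 mm from the axis) of a 30 mm wide dark steel block on the outside of the dish's wall: it marks the compartment behind it, which spans 62 degrees either side.
- rim_notch (a point): The one notch in the rim, hidden under the cover, opposite the index block; this point is on the axis of the notch at rim height, 114 mm from the dish's axis. The cover's tooth fits it with about 1.7 mm play either side.
- cover: Loose aluminium disc on four 1 mm feet, 236 mm across, 4 mm thick, 0.36 to 0.56 kg, turns endlessly either way on the spindle. Origin: centre of its underside; z up, +x to its window, -x to its post. It locks where its +x lies along carousel +x: its edge below the post drops 5 mm, it lies flat and is blocked both ways, a hard stop. Pushed too fast it may skip the notch (30 mm/s is safe).
- cover_tooth (a point): Tooth under the cover's edge below the post, 28.5 mm wide, reaching 6 mm under the cover, on round runners, not visible; this point is the middle of its underside. Riding on the rim it tips the cover about 0.02 rad, this edge high; the cover then turns with a push of about 1 to 5 N at the post.
- post_foot (a point): Foot of the cover's upright post, on the cover's top face 86 mm from the axis, opposite the window. The post is a round dark steel pin, 20 mm across and 26 mm tall with a domed top, with a collar 28 mm across and 3 mm high at its foot. Locked, this point is 44 to 45 mm above the carousel's origin; riding on the rim about 49 mm. Contact over 35 N is too hard.
- window (a point): Middle of the cover's window at its top face, 68 mm from the axis. The window is an arc-shaped opening from radius 33 mm to 104 mm, spanning 52 degrees either side of this point.
- bolt: Grey steel bolt with nut, lying, 75 mm long (along its y), 27 mm wide (x) over the nut, 24 mm high, about 0.14 kg. Origin: centre of its underside.
- battery: Small round battery cell, lying, 50 mm long (along its y), 15 to 17 mm in diameter, about 0.023 kg. Origin: underside, mid-length.
- wax_tin: Bystander: round flat tin, 63 mm across, 34 mm high; origin centre of underside.
- carpenter_pencil: Bystander: flat red pencil, 162 mm along its y, 15 mm wide, 8 mm high; origin centre of underside.
- pliers: Bystander: red-handled pliers, 190 mm along y, 63 mm wide, 16 mm high; origin centre of underside.
Not all that is in view belongs to the job. Leave any green look-alike of the bolt alone. Leave any grey look-alike of the battery alone.

How it is judged (in metres and radians):
On the way:
1. the cover is locked with its window over the marked compartment, bolt and battery still outside (x of post_foot in the frame of carousel below -0.07 m and y of post_foot in the frame of carousel between -0.006 and 0.006 m and z of post_foot in the frame of carousel below 0.0468 m and angle between cover's own z axis and vertical below 0.012 rad and horizontal distance between each of bolt, battery and carousel above 0.12 m), for 0.2 s.
At the end, for the whole second after the job is handed in: Cover flat and locked: post foot opposite the index block within 6 mm and under 46.8 mm above the carousel's origin, tilt under 0.012 rad. Bolt and battery at rest in the dish: origins within 108 mm of its axis, over 12 mm toward the block, below z = 38 mm in its frame (x of post_foot in the frame of carousel below -0.07 m and y of post_foot in the frame of carousel between -0.006 and 0.006 m and z of post_foot in the frame of carousel below 0.0468 m and angle between cover's own z axis and vertical below 0.012 rad and horizontal distance between each of bolt, battery and carousel below 0.108 m and x of each of bolt, battery in the frame of carousel above 0.012 m and z of each of bolt, battery in the frame of carousel below 0.038 m and linear speed of each of bolt, battery below 0.03 m/s); the robot touches nothing.
It fails at once if cover pushed or gripped with more than 35 N (contact force between the fingers and cover above 35 N).
It fails at once if another thing on the bench moved by more than 30 mm (distance of any of wax_tin, carpenter_pencil, pliers from where it was at the start of the episode above 0.03 m).
It also fails if it takes over 72 s, if anything falls off the work surface, if the arm or the gripper's body presses on something with over 40 N, if the wrist force passes 120 N, or if a joint passes its speed limit or range.

ROBOT

A 6-joint arm with a two-finger parallel gripper is mounted at the origin on a cart in front of the work surface, level with it; the furniture and walls round the work are solid. World frame = base frame: x ahead of the robot, y to its left, z up, the work surface at z = 0. Lengths are in mm, angles in rad, forces in N, time in s.
With the tool pointing down it reaches from about 350 to 875 mm from the base axis. Payload 15.5 kg.
Tool frame: the origin (TCP) lies midway between the tips of the shut fingers; the grasp point (between the pads) lies 19 mm behind it; z points along the fingers, y is the line along which they close (so a half turn about z gives the same grasp; the last joint's range is limited). The gripper opens to 85 mm and grips with 20 to 120 N. Pads are 22 mm wide; open, the fingers measure 114 mm over their backs; the gripper's body (76 mm by 85 mm) begins 54 mm behind the grasp point. The pads swing forward as they close: fully open they stand 13 mm farther back than shut.
Start: joints at [-1.292, 0.494, 1.345, -0, 1.302, -0.096], TCP at [228.805, -581.614, 231.277] pointing down, gripper open.
Joint ranges: [-2.91, 2.91], [-0.82, 2.16], [0.22, 2.67], [-1.22, 4.37], [0.12, 2.79], [-3.08, 3.08]. Speed limits (rad/s): [1.89, 1.89, 2.57, 3.01, 3.01, 3.01].

INTERFACE

Orientations are given as a unit quaternion [w, x, y, z].
In Python, from workcell import sensors, cams, ticket gives the robot as it stands.
- The arm moves only by the shell command python3 -m pendant 'ROWS'. ROWS is a JSON object of lists of equal length, an entry for each row: "delta_pos": the shift along the tool's x, y, z in mm, a list of three; "rotation": the turn, a rotation vector about the tool's x, y, z in degrees, a list of three; "grip": the closure in counts, from 0 (fully open) to 255 (shut). In form: {"delta_pos": [[x, y, z], ...], "rotation": [[ax, ay, az], ...], "grip": [grip, ...]}. A call has 1 to 12 rows; each row shifts and turns the commanded pose from where the row before left it, along the tool's axes as they then stand; what a row does not reach is not made up. A row lasts 1/12 s, in which the tool goes at most 41.7 mm and 7.16 degrees, less where a joint would pass 70% of its speed; a pose out of reach is approached as far as the arm can. A call with a gripper value outside its range is refused whole. The fingers move at their own pace and stop on an object; the grip force is fixed at half the most. Time passes only in rows, so rows that do not move let the fingers close. It gives the time, the measured TCP pose, the force, the opening and the grip force at its end, in the units of the state.
- sensors.get_obs(): the state, without advancing time (a new reading comes with each control period).
- cams.get_image(name): name is "scene" or "top" or "wrist"; returns the picture (400x640x3 uint8, red, green, blue); there is no depth.
- cams.camera_model(name): a dict with "fx", "fy", "cx", "cy" (pixels), "origin" and "rotation" of the camera in the world. Camera axes: x right, y up, looking along -z (the intrinsics and any distortion apply to the point x, -y, -z); pixel columns grow to the right and rows downward; lengths in mm; the calibration is good to about 2 mm. A picture is of the moment at which its call begins: read the wrist's pose just before it. camera_model takes no time and is no camera call; for the wrist camera it gives the pose at the moment of the call.
- ticket.close_job(): hands the job in; it is judged then, once.
The state is a dict: "time": time; "joint_positions": joint angles; "dq": joint speeds; "effort": joint torques, N m; "tool_pos": TCP position; "eef_rot": TCP orientation; "wrist_force": force on the tool from outside, world axes, zero at the start; "ft_torque": the same for the moment, N m; "gripper_width": finger opening in mm; "grip_force": force on a finger pad.
Only numpy, scipy, OpenCV 4.12 (cv2) and the standard library are available. Lean on these libraries where they do the work, as an engineer would, in place of code of your own. Each camera call takes 0.05 s, during which the arm holds its last target. There are 200 camera calls.

## Working session

There is one attempt and no reset: what is moved stays moved. The work goes in short steps, Python scripts to look and compute and a shell command to move; the robot and the scene stay as the last step left them, time stands still between calls to the robot, and variables do not carry over. Pictures are saved under pics/ and viewed, at most 10 in all, crops included, and the job is handed in when it is done.

```bash
mkdir -p pics; ls; python3 - <<'E'
from workcell import sensors,cams,ticket
import cv2,numpy as np
o=sensors.get_obs();print(o)
for n in ("scene","top"):
    im=cams.get_image(n);cv2.imwrite(f"pics/{n}0.png",im[:,:,::-1]);m=cams.camera_model(n);print(n,m)
E
```

```text
pics
{'time': 0.0, 'joint_positions': array([-1.29152444e+00,  4.94209054e-01,  1.34612102e+00,  2.26721731e-05,
        1.30248210e+00, -9.54948183e-02]), 'dq': array([ 0.0001948 , -0.00046565, -0.00010611, -0.00140506,  0.00092201,
       -0.00074789]), 'effort': array([-8.84126966e-04, -8.82167959e+01, -3.83871675e+01, -2.76078335e-04,
        1.02592172e-02,  6.57335050e-06]), 'tool_pos': array([ 228.70103711, -581.27923888,  230.68758572]), 'eef_rot': array([-6.08193042e-04,  9.82495428e-01,  1.86285700e-01, -4.50688539e-05]), 'wrist_force': array([-0.49772405, -0.03129048,  0.45951737]), 'ft_torque': array([-0.01314062,  0.00598641,  0.00159291]), 'grip_force': 0.0, 'gripper_width': 84.96420113807073}
scene {'fx': 485.24698134925865, 'fy': 485.24698134925865, 'cx': 323.67128475470116, 'cy': 202.1449410539828, 'origin': array([-51.88995078, 599.75127607, 940.25602961]), 'rotation': array([-0.35092472, -0.15009641,  0.34280344,  0.85837562])}
top {'fx': 412.6454131481556, 'fy': 412.6454131481556, 'cx': 321.4980595595777, 'cy': 202.5607580861387, 'origin': array([ 456.6513664 ,    6.85950637, 1335.31134935]), 'rotation': array([ 0.70889952,  0.02631695, -0.02170116, -0.70448417])}
```

View pics/top0.png

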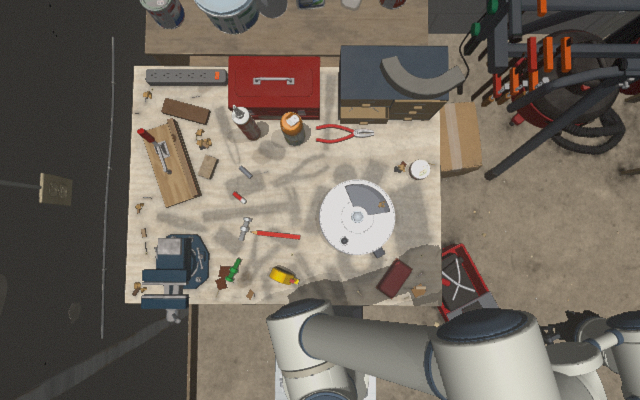

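View pics/scene0.png

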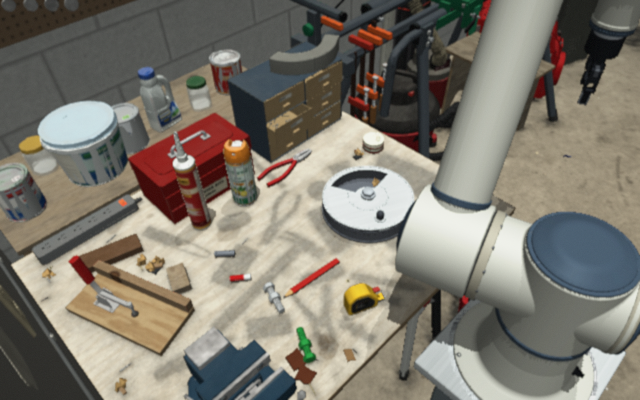

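```bash
cat > h.py <<'E'
import numpy as np,cv2
from scipy.spatial.transform import Rotation as R
from workcell import sensors,cams
def rot(q): return R.from_quat([q[1],q[2],q[3],q[0]]).as_matrix()
def ray(m,p):
    d=np.array([(p[0]-m['cx'])/m['fx'],-(p[1]-m['cy'])/m['fy'],-1.])
    return np.array(m['origin']),rot(m['rotation'])@d
def plane(m,p,z):
    o,d=ray(m,p); return o+d*(z-o[2])/d[2]
def tri(m1,p1,m2,p2):
    o1,d1=ray(m1,p1);o2,d2=ray(m2,p2)
    t=np.linalg.lstsq(np.c_[d1,-d2],o2-o1,rcond=None)[0]
    a=o1+d1*t[0];b=o2+d2*t[1];return (a+b)/2,np.linalg.norm(a-b)
def proj(m,P):
    v=rot(m['rotation']).T@(np.array(P)-m['origin'])
    return np.array([m['cx']+m['fx']*v[0]/-v[2],m['cy']-m['fy']*v[1]/-v[2]])
E
python3 - <<'E'
from h import *
t=cv2.imread('pics/top0.png');s=cv2.imread('pics/scene0.png')
a=cv2.resize(t[170:270,310:410],(400,400),interpolation=cv2.INTER_CUBIC)
b=cv2.resize(t[160:290,210:310],(400,520),interpolation=cv2.INTER_CUBIC)[:400]
c=cv2.resize(s[150:250,310:425],(460,400),interpolation=cv2.INTER_CUBIC)[:,:400]
d=cv2.resize(t[160:260,210:310],(400,400),interpolation=cv2.INTER_CUBIC)
cv2.imwrite('pics/crop1.png',np.hstack([a,d]))
m=cams.camera_model('top')
g=t.astype(int)
# cover: bright low saturation
hsv=cv2.cvtColor(t,cv2.COLOR_BGR2HSV)
for n,p,z in [('c',(357.5,217),44),('post',(345,240),75),('blk',(379,253),38),('bolt',(246,228),12),('bat',(239,197),8),('grey',(246,172),8),('green',(233,270),12),('penc',(278,236),4),('tape',(284,275),20)]:
    print(n,plane(m,p,z).round())
E
```

```text
c [500. -97.  44.]
post [429. -57.  75.]
blk [ 388. -165.   38.]
bolt [463. 257.  12.]
bat [563. 283.   8.]
grey [645. 261.   8.]
green [330. 296.  12.]
penc [438. 155.   4.]
tape [316. 133.  20.]
```

View pics/crop1.png

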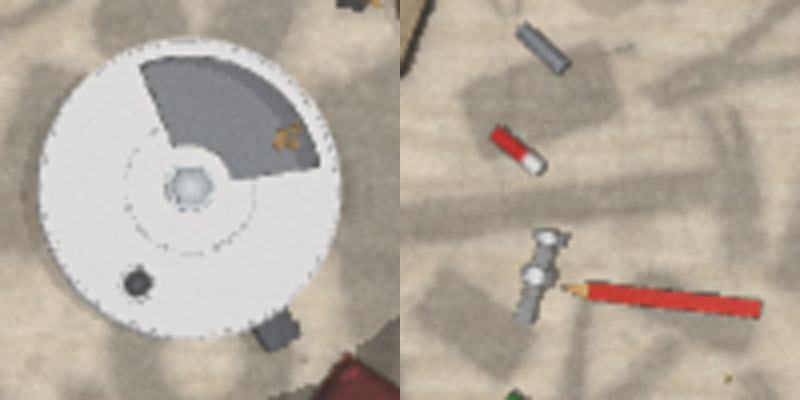

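The crop shows, at 4x: the cover centred at (190,187), its post at (137,283) and the index block at (276,331). The right half has the bolt at (538,275), pencil at (670,300), red/white battery at (518,150) and grey rod at (543,47).

Things that could be confused, with full top-image pixels:
- **Bolt:** grey at (245,229) or green at (233,270). I choose the grey one.
- **Battery:** red/white at (239,197) or grey at (246,172). I choose the red/white one.

The crop confirms both choices.

```bash
python3 - <<'E'
from h import *
T=cv2.imread('pics/top0.png');S=cv2.imread('pics/scene0.png')
mt=cams.camera_model('top');ms=cams.camera_model('scene')
def blobs(im,mask,box,k):
    x0,y0,x1,y1=box; mm=np.zeros(im.shape[:2],np.uint8); mm[y0:y1,x0:x1]=mask[y0:y1,x0:x1]*255
    cs,_=cv2.findContours(mm,cv2.RETR_EXTERNAL,cv2.CHAIN_APPROX_NONE)
    return sorted(cs,key=cv2.contourArea)[::-1][:k]
def cen(c): M=cv2.moments(c);return np.array([M['m10'],M['m01']])/M['m00']
def hsv(im): return cv2.cvtColor(im,cv2.COLOR_BGR2HSV)
for n,im,m,box in(('top',T,mt,(310,170,405,262)),('sc',S,ms,(315,155,418,245))):
    h=hsv(im); w=(h[...,2]>195)&(h[...,1]<25)
    c=blobs(im,w,box,1)[0]; e=cv2.fitEllipse(cv2.convexHull(c)); print(n,'ell',e, plane(m,e[0],46).round(1))
    d=(h[...,2]<75)
    for b in blobs(im,d,box,4):
        if cv2.contourArea(b)>8: print(' dark',cen(b).round(1),cv2.contourArea(b),[plane(m,cen(b),z).round(1) for z in(38,66)])
h=hsv(T)
red=((h[...,0]<8)|(h[...,0]>172))&(h[...,1]>130)
for box in((225,185,252,208),(250,225,305,245)):
    for b in blobs(T,red,box,1): print('red',cen(b),cv2.minAreaRect(b))
E
```

```text
top ell ((357.08392333984375, 216.62863159179688), (74.55973815917969, 75.57904052734375), 148.02243041992188) [501.  -95.8  46. ]
sc ell ((367.59820556640625, 196.7910919189453), (64.23480224609375, 91.38091278076172), 93.29024505615234) [498.9 -92.7  46. ]
 dark [365.7 230.8] 709.5 [array([430.2,  -8. ,  38. ]), array([415.3,  10.8,  66. ])]
 dark [358.6 176.2] 287.5 [array([ 573.1, -141.1,   38. ]), array([ 553.7, -118.1,   66. ])]
 dark [379.6 215.9] 22.0 [array([437.8, -69. ,  38. ]), array([422.6, -48.3,  66. ])]
red [236.76190476 195.45578231] ((236.75001525878906, 195.25), (8.485280990600586, 3.535533905029297), 45.0)
red [277.95522388 234.56716418] ((277.99053955078125, 234.58828735351562), (42.506717681884766, 4.154792308807373), 6.115502834320068)
```

```bash
python3 -m pendant '{"delta_pos":[[14,-13,-4],[28,-26,-7],[28,-26,-7],[28,-26,-7],[28,-26,-7],[28,-26,-7],[28,-26,-7],[28,-26,-7],[28,-26,-7],[28,-26,-7],[28,-26,-7],[14,-13,-4]],"rotation":[[0,0,0],[0,0,0],[0,0,0],[0,0,0],[0,0,0],[0,0,0],[0,0,0],[0,0,0],[0,0,0],[0,0,0],[0,0,0],[0,0,0]],"grip":[255,255,255,255,255,255,255,255,255,255,255,255]}'
python3 -m pendant '{"delta_pos":[[14,-13,-4],[0,0,0],[0,0,0],[0,0,0],[0,0,0],[0,0,0],[0,0,0],[0,0,0]],"rotation":[[0,0,0],[0,0,-6.5],[0,0,-6.5],[0,0,-6.5],[0,0,-6.5],[0,0,-6.5],[0,0,-6.5],[0,0,0]],"grip":[255,255,255,255,255,255,255,255]}'
python3 - <<'E'
from h import *
o=sensors.get_obs();m=cams.camera_model('wrist');im=cams.get_image('wrist');cv2.imwrite('pics/w1.png',im[:,:,::-1])
import pickle;pickle.dump(m,open('w1.pkl','wb'))
print(o['tool_pos'],R.from_matrix(rot(o['eef_rot'])).as_matrix().round(3),m, proj(m,[500,-95,46]))
mt=cams.camera_model('top');ms=cams.camera_model('scene');print(tri(mt,(344.3,240.8),ms,(379.6,215.9)))
E
```

```text
time: 1.1
tool_pos: [411.6, -199.4, 309.9]
eef_rot: [-0.0, 0.982, 0.187, 0.0]
wrist_force: [-0.1, 0.5, 0.2]
gripper_width: -0.1
grip_force: 0.0
time: 1.77
tool_pos: [418.9, -185.4, 313.1]
eef_rot: [-0.0, 0.862, 0.506, -0.0]
wrist_force: [-0.1, 1.1, 0.4]
gripper_width: -0.1
grip_force: 0.0
[ 418.86460477 -185.37058008  313.0770417 ] [[ 0.488  0.873 -0.   ]
 [ 0.873 -0.488  0.   ]
 [ 0.    -0.001 -1.   ]] {'fx': 286.8982643649719, 'fy': 286.8982643649719, 'cx': 318.36172559343777, 'cy': 198.7689129503722, 'origin': array([ 458.21957902, -113.75969894,  456.56684321]), 'rotation': array([ 0.95512926, -0.15534791,  0.04046286, -0.24891341])} [339.09044159  73.47119593]
(array([426.43631549, -55.0535329 ,  57.74781395]), np.float64(1.6295441480957547))
```

View pics/w1.png

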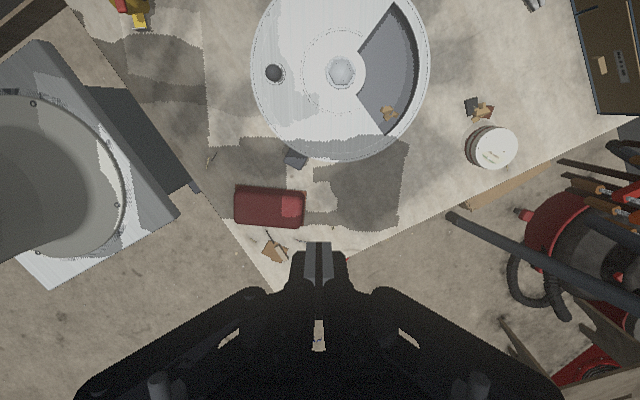

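The wrist picture shows the cover centred near (341,73), the post at (274,73) and the block at (296,160), with the window towards (388,65).

```bash
python3 - <<'E'
from h import *
import pickle
m=pickle.load(open('w1.pkl','rb'));im=cv2.imread('pics/w1.png')
T=cv2.imread('pics/top0.png');mt=cams.camera_model('top')
g=cv2.cvtColor(im,cv2.COLOR_BGR2GRAY)
c=cv2.fitEllipse;hs=cv2.cvtColor(im,cv2.COLOR_BGR2HSV)
mm=np.zeros_like(g);mm[55:95,258:290]=(g[55:95,258:290]<95)*255
cs=max(cv2.findContours(mm,0,1)[0],key=cv2.contourArea);M=cv2.moments(cs);p=(M['m10']/M['m00'],M['m01']/M['m00'])
print('post',p,cv2.boundingRect(cs),[plane(m,p,z).round(1) for z in(50,62,74)])
print('nut',plane(m,(341.5,71.5),68).round(1),plane(mt,(357.3,216.3),68).round(1))
a=cv2.resize(im[135:180,270:330],(600,450),interpolation=cv2.INTER_CUBIC)
b=cv2.resize(T[240:265,365:395],(200*3//2*1,250),interpolation=cv2.INTER_CUBIC)
a[:250,300:]=b
cv2.imwrite('pics/blk.png',a)
E
```

```text
post (273.3160173160173, 72.72813852813853) (265, 65, 17, 17) [array([425.2, -52.6,  50. ]), array([426.2, -54.4,  62. ]), array([427.2, -56.2,  74. ])]
nut [501.4 -95.5  68. ] [501.2 -94.8  68. ]
```

View pics/blk.png

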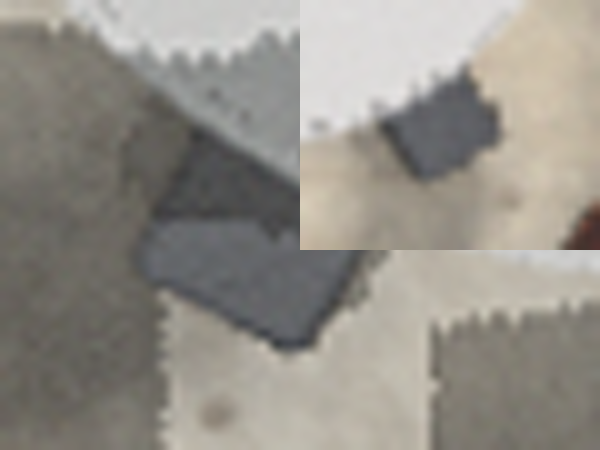

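```bash
python3 - <<'E'
from h import *
import pickle
m=pickle.load(open('w1.pkl','rb'));mt=cams.camera_model('top')
C=np.array([501,-95])
for mm,ps in((mt,[(377.05,257.55),(384.55,252.55)]),(m,[(283.5,161.05),(299.05,169.55)])):
    q=[plane(mm,p,38)[:2] for p in ps];mid=(q[0]+q[1])/2;e=q[0]-q[1]
    print(q,np.linalg.norm(e),mid,np.linalg.norm(mid-C),np.degrees(np.arctan2(*(mid-C)[::-1])),np.degrees(np.arctan2(e[1],e[0]))%180-90)
p=np.array([426.3,-54.5])-C;print(np.linalg.norm(p),np.degrees(np.arctan2(p[1],p[0])))
E
```

```text
[array([ 373.94744564, -158.83031148]), array([ 389.61665196, -182.2703536 ])] 28.195027948150603 [ 381.7820488  -170.55033254] 141.14096724721807 -147.63690756596947 33.76194734957036
[array([ 373.74432627, -159.61487538]), array([ 387.27196314, -181.81121728])] 25.993740650312464 [ 380.50814471 -170.71304633] 142.30513896889366 -147.85612157481478 31.360362302685672
84.97258381383962 151.53483785734517
```

```bash
python3 -m pendant '{"delta_pos":[[7,-5,21],[7,-5,21],[7,-5,21],[7,-5,21],[7,-5,21],[7,-5,21],[7,-5,21],[7,-5,21],[7,-5,21],[7,-5,21],[7,-5,21],[5,-3,17]],"rotation":[[0,0,0],[0,0,0],[0,0,0],[0,0,0],[0,0,0],[0,0,0],[0,0,0],[0,0,0],[0,0,0],[0,0,0],[0,0,0],[0,0,0]],"grip":[255,255,255,255,255,255,255,255,255,255,255,255]}'
python3 -m pendant '{"delta_pos":[[0,0,4],[0,0,4],[0,0,0],[0,0,0]],"rotation":[[0,0,0],[0,0,0],[0,0,0],[0,0,0]],"grip":[255,255,255,255]}'
python3 - <<'E'
from h import *
o=sensors.get_obs();m=cams.camera_model('wrist');im=cams.get_image('wrist');cv2.imwrite('pics/w2.png',im[150:380,120:520,::-1].repeat(2,0).repeat(2,1))
print(o['tool_pos'],o['eef_rot'],o['wrist_force'],plane(m,(0,0),0))
print('post,tip px',(proj(m,[425.9,-54.2,60])-[120,150])*2,(proj(m,o['tool_pos'])-[120,150])*2)
E
```

```text
time: 2.82
tool_pos: [408.4, -84.8, 64.0]
eef_rot: [-0.0, 0.865, 0.501, -0.0]
wrist_force: [0.5, 0.2, -0.5]
gripper_width: 0.0
grip_force: 0.0
time: 3.15
tool_pos: [409.4, -86.1, 57.9]
eef_rot: [0.0, 0.864, 0.503, 0.0]
wrist_force: [-0.6, -0.9, -0.0]
gripper_width: 0.0
grip_force: 0.0
[409.43929491 -86.06044976  57.88588526] [3.90669348e-04 8.64327705e-01 5.02928790e-01 3.12113299e-04] [-0.5630742  -0.87243322 -0.04450283] [312.38845955 130.62039988   0.        ]
post,tip px [393.36325513  92.63554053] [398.78206908 211.05706734]
```

View pics/w2.png

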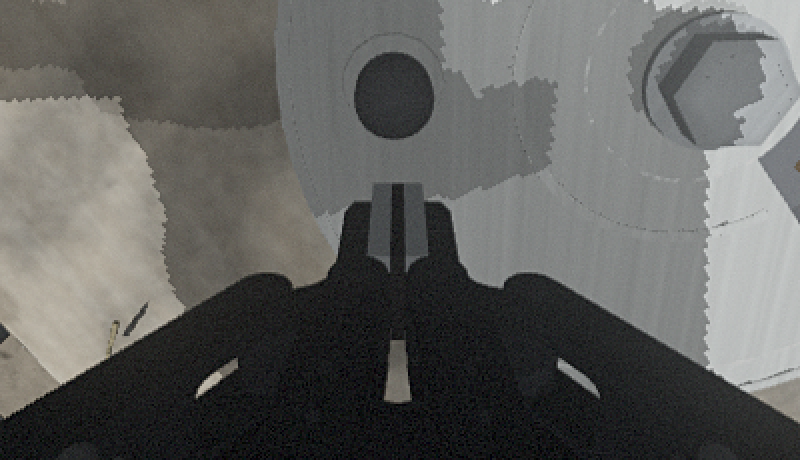

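The close-up shows the post at (394,95) straight ahead of the shut fingertips at (398,185), all inside the cover's rim, so the push can start.

```bash
python3 -m pendant '{"delta_pos":[[2.5,-0.3,0],[2.5,-0.3,0],[2.5,-0.3,0],[2.5,-0.3,0],[2,-0.2,0],[1,0,0],[1,0,0],[1,0,0],[1,0,0],[1,0,0]],"rotation":[[0,0,-0.25],[0,0,-0.25],[0,0,-0.25],[0,0,-0.25],[0,0,0],[0,0,0],[0,0,0],[0,0,0],[0,0,0],[0,0,0]],"grip":[255,255,255,255,255,255,255,255,255,255]}'
python3 -m pendant '{"delta_pos":[[1.5,-0.35,0],[2,-0.46,0],[2.4,-0.55,0],[2.4,-0.55,0],[2.4,-0.55,0],[2.4,-0.55,0],[2.4,-0.55,0],[2.4,-0.55,0],[2.4,-0.55,0],[2.4,-0.55,0],[2.4,-0.55,0],[2.4,-0.55,0]],"rotation":[[0,0,1],[0,0,1.33],[0,0,1.6],[0,0,1.6],[0,0,1.6],[0,0,1.6],[0,0,1.6],[0,0,1.6],[0,0,1.6],[0,0,1.6],[0,0,1.6],[0,0,1.6]],"grip":[255,255,255,255,255,255,255,255,255,255,255,255]}'
cat > st.py <<'E'
from h import *
# state in the carousel's polar terms, plus where the post is seen by the top camera
o=sensors.get_obs();C=np.array([501,-95]);M=rot(o['eef_rot']);v=C-o['tool_pos'][:2]
c=M[:2,:2].T@v
print('tcp',o['tool_pos'].round(1),'yaw',np.degrees(np.arctan2(M[1,0],M[0,0])).round(1),'C in tool',c.round(1),'F',o['wrist_force'].round(1))
im=cams.get_image('wrist');m=cams.camera_model('wrist');g=cv2.cvtColor(im,cv2.COLOR_RGB2GRAY)
mm=np.zeros_like(g);mm[150:245,270:365]=(g[150:245,270:365]<60)*255
cs=cv2.findContours(mm,0,1)[0];
for k in cs:
    a=cv2.contourArea(k)
    if a>300:
        x,y,w,h=cv2.boundingRect(k);P=plane(m,(x+w/2,y+h/2),62);d=P[:2]-C;print(' blob',x,y,w,h,a,P.round(1),'ang',np.degrees(np.arctan2(d[1],d[0])).round(1),'r',np.hypot(*d).round(1))
E
python3 st.py
```

```text
time: 4.03
tool_pos: [415.9, -69.9, 57.3]
eef_rot: [-0.0, 0.86, 0.511, -0.0]
wrist_force: [-0.3, -0.9, -0.3]
gripper_width: -0.1
grip_force: 0.6
time: 5.03
tool_pos: [427.3, -44.2, 57.3]
eef_rot: [-0.0, 0.93, 0.367, -0.0]
wrist_force: [-1.6, -2.3, 0.6]
gripper_width: 0.1
grip_force: 1.4
tcp [427.3 -44.2  57.3] yaw 43.0 C in tool [19.3 87.4] F [-1.6 -2.3  0.6]
 blob 305 204 38 41 1236.5 [444.5 -31.4  62. ] ang 131.7 r 85.1
```

```bash
python3 -m pendant '{"delta_pos":[[2.4,-0.4,0],[2.4,-0.4,0],[2.4,-0.4,0],[2.4,-0.4,0],[2.4,-0.4,0],[2.4,-0.4,0],[2.4,-0.4,0],[2.4,-0.4,0],[2.4,-0.4,0],[2.4,-0.4,0],[2.4,-0.4,0],[2.4,-0.4,0]],"rotation":[[0,0,1.6],[0,0,1.6],[0,0,1.6],[0,0,1.6],[0,0,1.6],[0,0,1.6],[0,0,1.6],[0,0,1.6],[0,0,1.6],[0,0,1.6],[0,0,1.6],[0,0,1.6]],"grip":[255,255,255,255,255,255,255,255,255,255,255,255]}'
python3 -m pendant '{"delta_pos":[[2.4,-0.5,0],[2.4,-0.5,0],[2.4,-0.5,0],[2.4,-0.5,0],[2.4,-0.5,0],[2.4,-0.5,0],[2.4,-0.5,0],[2.4,-0.5,0],[2.4,-0.5,0],[2.4,-0.5,0],[2.4,-0.5,0],[2.4,-0.5,0]],"rotation":[[0,0,1.6],[0,0,1.6],[0,0,1.6],[0,0,1.6],[0,0,1.6],[0,0,1.6],[0,0,1.6],[0,0,1.6],[0,0,1.6],[0,0,1.6],[0,0,1.6],[0,0,1.6]],"grip":[255,255,255,255,255,255,255,255,255,255,255,255]}'
python3 st.py
```

```text
time: 6.08
tool_pos: [447.7, -24.0, 57.2]
eef_rot: [-0.0, 0.978, 0.207, -0.001]
wrist_force: [-3.3, -1.0, 0.8]
gripper_width: 0.1
grip_force: 1.6
time: 7.08
tool_pos: [473.8, -10.8, 57.1]
eef_rot: [-0.0, 0.999, 0.041, -0.001]
wrist_force: [-2.6, -1.0, 0.9]
gripper_width: -0.2
grip_force: 1.6
tcp [473.8 -10.8  57.1] yaw 4.7 C in tool [20.3 86.2] F [-2.6 -1.   0.9]
 blob 304 204 38 41 1232.0 [495.1 -11.   62. ] ang 94.0 r 84.3
```

```bash
python3 -m pendant '{"delta_pos":[[2.4,-0.5,0],[2.4,-0.5,0],[2.4,-0.5,0],[2.4,-0.5,0],[2.4,-0.5,0],[2.4,-0.5,0],[2.4,-0.5,0],[2.4,-0.5,0],[2.4,-0.5,0],[2.4,-0.5,0],[2.4,-0.5,0],[2.4,-0.5,0]],"rotation":[[0,0,1.6],[0,0,1.6],[0,0,1.6],[0,0,1.6],[0,0,1.6],[0,0,1.6],[0,0,1.6],[0,0,1.6],[0,0,1.6],[0,0,1.6],[0,0,1.6],[0,0,1.6]],"grip":[255,255,255,255,255,255,255,255,255,255,255,255]}'
python3 -m pendant '{"delta_pos":[[2.4,-0.5,0],[2.4,-0.5,0],[2.4,-0.5,0],[2.4,-0.5,0],[2.4,-0.5,0],[2.4,-0.5,0],[2.4,-0.5,0],[2.4,-0.5,0],[2.4,-0.5,0],[2.4,-0.5,0],[2.4,-0.5,0],[2.4,-0.5,0]],"rotation":[[0,0,1.6],[0,0,1.6],[0,0,1.6],[0,0,1.6],[0,0,1.6],[0,0,1.6],[0,0,1.6],[0,0,1.6],[0,0,1.6],[0,0,1.6],[0,0,1.6],[0,0,1.6]],"grip":[255,255,255,255,255,255,255,255,255,255,255,255]}'
python3 st.py
```

```text
time: 8.13
tool_pos: [502.8, -6.9, 57.1]
eef_rot: [-0.0, 0.992, -0.126, -0.001]
wrist_force: [-3.6, 0.5, 1.6]
gripper_width: 0.0
grip_force: 1.6
time: 9.13
tool_pos: [531.6, -12.7, 57.1]
eef_rot: [-0.0, 0.957, -0.29, -0.001]
wrist_force: [-2.0, 1.9, 0.6]
gripper_width: 0.1
grip_force: 1.5
tcp [531.6 -12.7  57.1] yaw -33.7 C in tool [20.3 85.5] F [-2.   1.9  0.6]
 blob 304 204 38 41 1235.0 [547.9 -26.   62. ] ang 55.8 r 83.5
```

```bash
python3 -m pendant '{"delta_pos":[[2.4,-0.55,0],[2.4,-0.55,0],[2.4,-0.55,0],[2.4,-0.55,0],[2.4,-0.55,0],[2.4,-0.55,0],[2.4,-0.55,0],[2.4,-0.55,0],[2.4,-0.55,0],[1.5,-0.35,0],[1.5,-0.35,0],[1.5,-0.35,0]],"rotation":[[0,0,1.6],[0,0,1.6],[0,0,1.6],[0,0,1.6],[0,0,1.6],[0,0,1.6],[0,0,1.6],[0,0,1.6],[0,0,1.6],[0,0,1],[0,0,1],[0,0,1]],"grip":[255,255,255,255,255,255,255,255,255,255,255,255]}'
python3 st.py
python3 -m pendant '{"delta_pos":[[1.5,-0.35,0],[1.5,-0.35,0]],"rotation":[[0,0,1],[0,0,1]],"grip":[255,255]}'
python3 st.py
```

```text
time: 10.18
tool_pos: [555.3, -25.6, 57.2]
eef_rot: [0.0, 0.902, -0.431, -0.0]
wrist_force: [-3.2, 3.4, -0.0]
gripper_width: -0.1
grip_force: 1.7
tcp [555.3 -25.6  57.2] yaw -51.1 C in tool [19.9 85.8] F [-3.2  3.4 -0. ]
 blob 304 204 39 41 1226.0 [566.3 -43.1  62. ] ang 38.5 r 83.4
time: 10.4
tool_pos: [557.7, -27.4, 57.2]
eef_rot: [0.0, 0.894, -0.447, -0.0]
wrist_force: [-3.0, 2.7, 1.6]
gripper_width: 0.2
grip_force: 2.2
tcp [557.7 -27.4  57.2] yaw -53.1 C in tool [20.  85.9] F [-3.   2.7  1.6]
 blob 305 204 38 41 1229.0 [568.  -45.6  62. ] ang 36.4 r 83.3
```

```bash
python3 -m pendant '{"delta_pos":[[1.2,-0.28,0],[1.2,-0.28,0]],"rotation":[[0,0,0.8],[0,0,0.8]],"grip":[255,255]}' | grep force
python3 -m pendant '{"delta_pos":[[1.2,-0.28,0]],"rotation":[[0,0,0.8]],"grip":[255]}' | grep force
python3 st.py
python3 -m pendant '{"delta_pos":[[0.8,-0.18,0]],"rotation":[[0,0,0.5]],"grip":[255]}' | grep force
python3 st.py
```

```text
wrist_force: [-0.2, 0.5, -0.0]
grip_force: 0.4
wrist_force: [-1.9, 1.6, -0.1]
grip_force: 1.1
tcp [561.1 -30.2  57.4] yaw -55.5 C in tool [19.4 86.3] F [-1.9  1.6 -0.1]
 blob 305 203 38 42 1235.0 [570.4 -48.8  62. ] ang 33.7 r 83.4
wrist_force: [-1.1, 1.7, -0.7]
grip_force: 1.5
tcp [561.5 -30.6  57.3] yaw -56.0 C in tool [19.6 86.2] F [-1.1  1.7 -0.7]
 blob 305 203 38 42 1229.0 [570.6 -49.2  62. ] ang 33.3 r 83.3
```

```bash
for i in 1; do python3 -m pendant '{"delta_pos":[[0.7,-0.16,0]],"rotation":[[0,0,0.45]],"grip":[255]}' | grep wrist; done
python3 -m pendant '{"delta_pos":[[0.7,-0.16,0]],"rotation":[[0,0,0.45]],"grip":[255]}' | grep wrist
python3 -m pendant '{"delta_pos":[[0,0,0],[0,0,0]],"rotation":[[0,0,0],[0,0,0]],"grip":[255,255]}' | grep wrist
python3 - <<'E'
from h import *
im=cams.get_image('scene');cv2.imwrite('pics/s2.png',im[...,::-1]);
t=cams.get_image('top');a=cv2.resize(im[150:250,310:410],(400,400),interpolation=2);b=cv2.resize(t[170:270,310:410],(400,400),interpolation=2)
cv2.imwrite('pics/lock.png',np.hstack([a,b])[...,::-1])
E
python3 st.py
```

```text
wrist_force: [-1.2, 2.6, -0.9]
wrist_force: [-1.0, 2.0, -1.5]
wrist_force: [0.6, -0.3, -0.8]
tcp [562.6 -31.6  57.3] yaw -56.8 C in tool [19.4 86.2] F [0.9 0.  0.1]
 blob 304 201 37 44 1198.0 [572.3 -50.4  62. ] ang 32.0 r 84.1
```

View pics/lock.png

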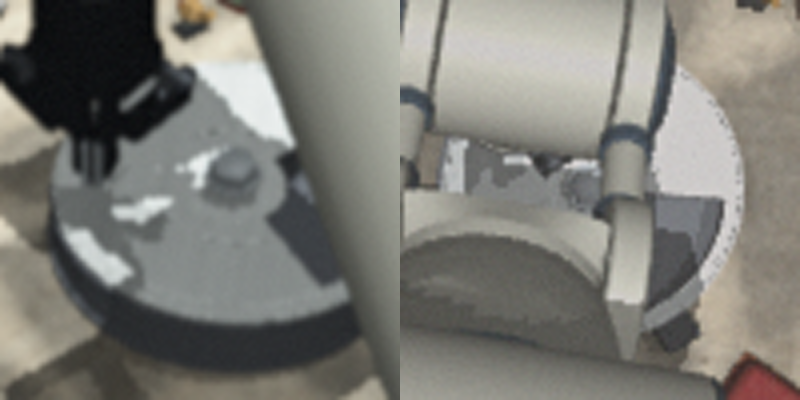

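The picture is mostly hidden by the arm. The force has gone to zero and the post blob has shifted, which fits the cover dropping, so I'll probe the hard stop gently.

```bash
python3 -m pendant '{"delta_pos":[[0.7,-0.16,0]],"rotation":[[0,0,0.45]],"grip":[255]}' | grep wrist
python3 -m pendant '{"delta_pos":[[0.7,-0.16,0]],"rotation":[[0,0,0.45]],"grip":[255]}' | grep wrist
python3 st.py
```

```text
wrist_force: [-0.7, 1.9, 0.4]
wrist_force: [-1.2, 1.9, 0.2]
tcp [563.3 -32.4  57.3] yaw -57.8 C in tool [19.8 86. ] F [-1.2  1.9  0.2]
 blob 304 202 37 43 1199.0 [572.7 -51.2  62. ] ang 31.4 r 84.0
```

```bash
python3 -m pendant '{"delta_pos":[[0.5,-0.12,0]],"rotation":[[0,0,0.35]],"grip":[255]}' | grep wrist
python3 -m pendant '{"delta_pos":[[0.5,-0.12,0]],"rotation":[[0,0,0.35]],"grip":[255]}' | grep wrist
python3 -m pendant '{"delta_pos":[[0.0,0,0]],"rotation":[[0,0,0]],"grip":[255]}' | grep wrist
python3 st.py
```

```text
wrist_force: [-0.7, 2.2, 0.8]
wrist_force: [-1.9, 1.8, -0.1]
wrist_force: [-1.1, 0.7, 0.5]
tcp [564.2 -33.3  57.2] yaw -58.5 C in tool [19.6 86.1] F [-1.1  0.7  0.5]
 blob 304 202 37 43 1192.0 [573.3 -52.1  62. ] ang 30.7 r 84.1
```

```bash
python3 -m pendant '{"delta_pos":[[0.5,-0.12,0]],"rotation":[[0,0,0.35]],"grip":[255]}' | grep wrist
python3 -m pendant '{"delta_pos":[[0.5,-0.12,0]],"rotation":[[0,0,0.35]],"grip":[255]}' | grep wrist
python3 -m pendant '{"delta_pos":[[0.5,-0.12,0]],"rotation":[[0,0,0.35]],"grip":[255]}' | grep wrist
python3 st.py
```

```text
wrist_force: [-1.1, 2.4, 0.1]
wrist_force: [-2.9, 4.1, 1.5]
wrist_force: [-3.1, 8.2, 1.0]
tcp [564.9 -34.   57.2] yaw -59.5 C in tool [20.2 86. ] F [-3.1  8.2  1. ]
 blob 304 202 37 43 1195.0 [573.6 -53.   62. ] ang 30.0 r 83.8
```

The force rose to about 9 N at roughly 30°, so the hard stop is reached and the cover is locked. I'll back off, lift and check.

```bash
python3 -m pendant '{"delta_pos":[[-3,0,0],[-5,0,0],[-5,0,0],[-3,0,-15],[0,0,-30],[0,0,-30],[0,0,-30],[0,0,-30],[0,0,-30],[0,0,-20],[0,0,0]],"rotation":[[0,0,0],[0,0,0],[0,0,0],[0,0,0],[0,0,0],[0,0,0],[0,0,0],[0,0,0],[0,0,0],[0,0,0],[0,0,0]],"grip":[255,255,255,255,255,255,255,255,255,255,255]}'
python3 - <<'E'
from h import *
im=cams.get_image('wrist');m=cams.camera_model('wrist');cv2.imwrite('pics/w3.png',im[...,::-1])
import pickle;pickle.dump(m,open('w3.pkl','wb'))
print(proj(m,[501,-95,68]),m['origin'])
s=cams.get_image('scene');cv2.imwrite('pics/s3.png',s[...,::-1])
g=cv2.cvtColor(im,cv2.COLOR_RGB2GRAY)
a=cv2.imread('pics/w3.png');b=cv2.imread('pics/s3.png')[150:250,310:430]
cv2.imwrite('pics/chk.png',np.vstack([np.hstack([cv2.resize(b,(400,333),interpolation=2),np.zeros((333,240,3),np.uint8)])[:200],a]))
E
```

```text
time: 13.1
tool_pos: [558.9, -20.5, 246.7]
eef_rot: [-0.001, 0.868, -0.496, 0.003]
wrist_force: [1.0, 0.2, 0.1]
gripper_width: -0.1
grip_force: 0.0
[397.47559157 146.89469804] [598.42144147 -89.70494715 388.09016161]
```

View pics/chk.png

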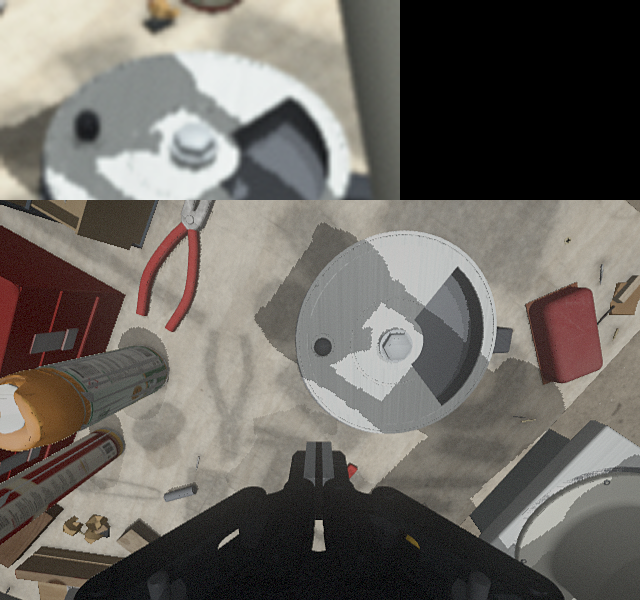

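The picture shows post (323,147), nut (397,146) and block (504,141) in wrist pixels. They lie on one line, with the window towards the block and the disc flat on the dish. Next I move to the bolt and check the numbers.

```bash
python3 - <<'E'
from h import *
import pickle
m=pickle.load(open('w3.pkl','rb'));im=cv2.imread('pics/w3.png');g=cv2.cvtColor(im,cv2.COLOR_BGR2GRAY)
C=plane(m,(397.3,144.5),68)[:2]
def blob(x0,y0,x1,y1,t):
    mm=np.zeros_like(g);mm[y0:y1,x0:x1]=(g[y0:y1,x0:x1]<t)*255
    c=max(cv2.findContours(mm,0,1)[0],key=cv2.contourArea);x,y,w,h=cv2.boundingRect(c);M=cv2.moments(c);print(x,y,w,h);return (M['m10']/M['m00'],M['m01']/M['m00'])
p=plane(m,blob(305,130,342,165,70),58)[:2];b=plane(m,blob(494,122,520,160,95),38)[:2]
for v in(p-C,b-C):print(C,v,np.hypot(*v),np.degrees(np.arctan2(v[1],v[0])))
# bolt & battery from first top picture
T=cv2.imread('pics/top0.png');mt=cams.camera_model('top')
o=sensors.get_obs();M=rot(o['eef_rot']);d=np.array([400,270,250])-o['tool_pos'];print('to bolt lookout, tool axes',(M.T@d).round())
E
```

```text
314 138 17 18
494 127 19 26
[502.6953752  -97.05259436] [69.47089403 45.19853775] 82.88011180287171 33.04847642573947
[502.6953752  -97.05259436] [-114.60634208  -69.45940727] 134.01202522384992 -148.78122497283348
to bolt lookout, tool axes [-330.  -12.   -8.]
```

```bash
python3 -m pendant '{"delta_pos":[[-20,-1,0],[-36,-1,0],[-36,-1,0],[-36,-1,0],[-36,-1,0],[-36,-1,0],[-36,-1,0],[-36,-1,0],[-36,-1,0],[-20,-1,0],[0,0,0],[0,0,0]],"rotation":[[0,0,0],[0,0,0],[0,0,0],[0,0,0],[0,0,0],[0,0,0],[0,0,0],[0,0,0],[0,0,0],[0,0,0],[0,0,-7],[0,0,-7]],"grip":[100,100,100,100,100,100,100,100,100,100,100,100]}'
python3 -m pendant '{"delta_pos":[[0,0,0],[0,0,0],[0,0,0],[0,0,0],[0,0,0],[0,0,0]],"rotation":[[0,0,-7],[0,0,-7],[0,0,-7],[0,0,-7],[0,0,-2],[0,0,0]],"grip":[100,100,100,100,100,100]}'
python3 - <<'E'
from h import *
im=cams.get_image('wrist');m=cams.camera_model('wrist');cv2.imwrite('pics/w4.png',im[...,::-1])
import pickle;pickle.dump(m,open('w4.pkl','wb'));pickle.dump(cams.camera_model('top'),open('t4.pkl','wb'))
t=cams.get_image('top')
cv2.imwrite('pics/top4.png',t[...,::-1]);print(proj(m,[463,257,12]),proj(m,[563,283,8]))
E
```

```text
time: 14.2
tool_pos: [397.7, 268.1, 240.9]
eef_rot: [0.001, 0.924, -0.383, -0.001]
wrist_force: [-1.0, -0.5, 0.0]
gripper_width: 52.0
grip_force: 0.0
time: 14.7
tool_pos: [398.6, 266.9, 241.0]
eef_rot: [0.001, 0.991, -0.134, -0.001]
wrist_force: [-0.2, -0.4, -0.7]
gripper_width: 51.7
grip_force: 0.0
[312.18453213 116.64676685] [267.09292295  36.7345373 ]
```

View pics/w4.png

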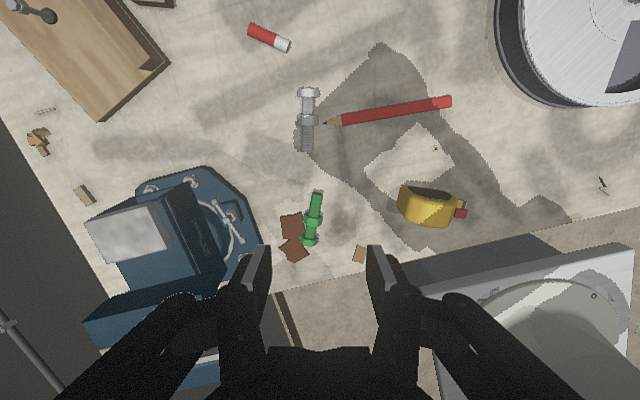

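The wrist picture shows the grey bolt from head (308,88) to thread end (306,151) with its nut at (308,119). The pencil tip is at (323,123), the battery at (269,38) and the green decoy at (313,218). I'll grip the bolt by its thread, below the pencil tip.

```bash
python3 - <<'E'
from h import *
import pickle
m=pickle.load(open('w4.pkl','rb'));im=cv2.imread('pics/w4.png');h=cv2.cvtColor(im,cv2.COLOR_BGR2HSV)
roi=im[80:158,290:322].astype(int)
A,B=plane(m,(307.5,92),12)[:2],plane(m,(306,151),12)[:2];v=A-B
print('bolt len',np.hypot(*(plane(m,(308,88),20)[:2]-B)),A,B,'yaw',np.degrees(np.arctan2(v[1],v[0])))
G=plane(m,(306,139),12);print('grasp',G)
red=(((h[...,0]<8)|(h[...,0]>172))&(h[...,1]>120)).astype(np.uint8)*255
for b in((240,15,295,60),(320,90,460,130)):
    mm=np.zeros_like(red);mm[b[1]:b[3],b[0]:b[2]]=red[b[1]:b[3],b[0]:b[2]]
    c=max(cv2.findContours(mm,0,1)[0],key=cv2.contourArea);r=cv2.minAreaRect(c);print(r,[plane(m,q,8)[:2].round(1) for q in cv2.boxPoints(r)])
e=[plane(m,q,8)[:2] for q in((249,29),(290,46))];print('bat ends',e,np.linalg.norm(e[0]-e[1]))
print('pencil tip',plane(m,(322,123),4))
o=sensors.get_obs();M=rot(o['eef_rot']);print(o['tool_pos'],'delta',(M.T@(np.array([G[0],G[1],5])-o['tool_pos'])).round(1))
E
```

```text
bolt len 76.03313664195944 [492.29866288 254.53625901] [423.93875874 276.53923679] yaw -17.841790915469158
grasp [438.65968271 272.21092838  12.        ]
((260.7832946777344, 33.89801788330078), (29.7525691986084, 12.24166488647461), 25.201122283935547) [array([573.5, 306.8]), array([582.5, 297.1]), array([562. , 271.4]), array([552.6, 280.9])]
((396.05706787109375, 109.98992919921875), (11.469831466674805, 111.33847045898438), 79.99201965332031) [array([456.4, 222.2]), array([442.2,  86.1]), array([428.2,  85.4]), array([442.3, 223.1])]
bat ends [array([576.11923231, 300.55751848]), array([546.62664601, 260.21324389])] 49.97472499936517
pencil tip [451.75277204 247.25339269   4.        ]
[398.81254844 266.96040393 241.39961846] delta [ 37.2 -16.1 236.3]
```

```bash
python3 -m pendant '{"delta_pos":[[4,-2,10],[4,-2,20],[4,-2,20],[4,-2,20],[4,-2,20],[4,-2,20],[4,-2,20],[4,-1,20],[3,-1,15],[2,0,10],[0,0,10],[0,0,0]],"rotation":[[0,0,0.4],[0,0,0.4],[0,0,0.4],[0,0,0.4],[0,0,0.4],[0,0,0.4],[0,0,0],[0,0,0],[0,0,0],[0,0,0],[0,0,0],[0,0,0]],"grip":[153,153,153,153,153,153,153,153,153,153,153,153]}'
python3 - <<'E'
from h import *
o=sensors.get_obs();M=rot(o['eef_rot']);print('delta',(M.T@(np.array([438.7,272.2,5])-o['tool_pos'])).round(1),np.degrees(np.arctan2(M[1,0],M[0,0])))
im=cams.get_image('wrist');m=cams.camera_model('wrist');cv2.imwrite('pics/w5.png',im[60:360,120:520,::-1].repeat(2,0).repeat(2,1))
E
```

```text
time: 15.8
tool_pos: [438.6, 271.2, 55.5]
eef_rot: [0.001, 0.988, -0.156, -0.001]
wrist_force: [-0.4, -0.4, -0.3]
gripper_width: 34.1
grip_force: 0.0
delta [-0.1 -1.1 50.5] -17.955147144854944
```

View pics/w5.png

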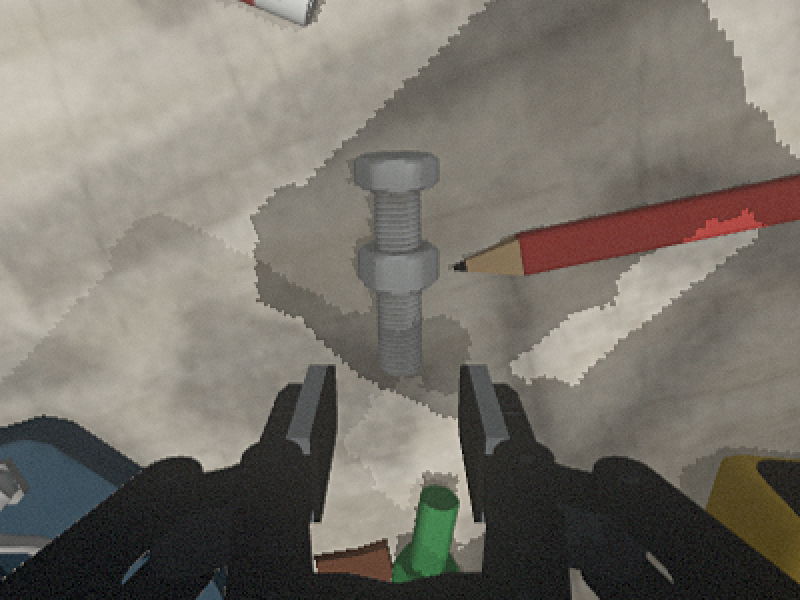

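The bolt's thread at (400,330) sits centred between the open pads (335 to 460), and the pencil tip at (460,267) is clear. Descending to grip.

```bash
python3 -m pendant '{"delta_pos":[[0,-0.5,10],[0,-0.5,15],[0,0,14],[0,0,7],[0,0,4],[0,0,0],[0,0,0],[0,0,0],[0,0,0],[0,0,0],[0,0,0]],"rotation":[[0,0,0],[0,0,0],[0,0,0],[0,0,0],[0,0,0],[0,0,0],[0,0,0],[0,0,0],[0,0,0],[0,0,0],[0,0,0]],"grip":[153,153,153,153,153,153,255,255,255,255,255]}'
python3 -m pendant '{"delta_pos":[[0,0,-5],[0,0,-10],[0,0,-15],[0,0,-20],[0,0,-20],[0,0,-20],[0,0,-20],[0,0,-20],[0,0,-10],[0,0,0]],"rotation":[[0,0,0],[0,0,0],[0,0,0],[0,0,0],[0,0,0],[0,0,0],[0,0,0],[0,0,0],[0,0,0],[0,0,0]],"grip":[255,255,255,255,255,255,255,255,255,255]}'
python3 - <<'E'
from h import *
im=cams.get_image('wrist');m=cams.camera_model('wrist');cv2.imwrite('pics/w6.png',im[60:360,120:520,::-1].repeat(2,0).repeat(2,1))
o=sensors.get_obs();M=rot(o['eef_rot']);C=np.array([501.5,-95.5])
a=np.radians(-148.3);u=np.array([np.cos(a),np.sin(a)])
print('radial dir',u,'yaw options for tool y radial: x yaw',-148.3+90,-148.3-90, 'j1,j6',np.degrees(o['joint_positions'][[0,5]]), M[:,0],M[:,1],o['tool_pos'])
E
```

```text
time: 16.77
tool_pos: [439.9, 272.8, 7.7]
eef_rot: [-0.0, 0.988, -0.156, 0.0]
wrist_force: [-0.9, 1.3, 3.2]
gripper_width: 19.1
grip_force: 58.0
time: 17.6
tool_pos: [440.6, 273.1, 149.7]
eef_rot: [-0.001, 0.988, -0.156, 0.002]
wrist_force: [1.1, 0.2, -0.8]
gripper_width: 19.3
grip_force: 57.8
radial dir [-0.85081111 -0.52547165] yaw options for tool y radial: x yaw -58.30000000000001 -238.3 j1,j6 [ 25.18358769 133.08922523] [ 0.95156555 -0.30744212  0.00153203] [-0.30744011 -0.95156638 -0.00141409] [440.03817181 272.76723496 148.17049534]
```

```bash
python3 -m pendant '{"delta_pos":[[5,15,0],[9,30,0],[10,34,0],[10,34,0],[10,34,0],[10,34,0],[10,34,0],[10,34,0],[10,34,0],[10,34,0],[10,31,0],[8,20,0]],"rotation":[[0,0,0],[0,0,0],[0,0,0],[0,0,0],[0,0,0],[0,0,0],[0,0,0],[0,0,0],[0,0,0],[0,0,0],[0,0,0],[0,0,0]],"grip":[255,255,255,255,255,255,255,255,255,255,255,255]}'
python3 -m pendant '{"delta_pos":[[0,0,0],[0,0,0],[0,0,0],[0,0,0],[0,0,0],[0,0,0],[0,0,0],[0,0,0]],"rotation":[[0,0,5],[0,0,6.5],[0,0,6.5],[0,0,6.5],[0,0,6.5],[0,0,6.5],[0,0,2.9],[0,0,0]],"grip":[255,255,255,255,255,255,255,255]}'
python3 - <<'E'
from h import *
o=sensors.get_obs();M=rot(o['eef_rot']);print('delta',(M.T@(np.array([433.6,-112.1,38])-o['tool_pos'])).round(1),np.degrees(np.arctan2(M[1,0],M[0,0])))
im=cams.get_image('wrist');cv2.imwrite('pics/w7.png',im[60:360,120:520,::-1].repeat(2,0).repeat(2,1))
E
```

```text
time: 18.65
tool_pos: [432.1, -114.5, 146.2]
eef_rot: [-0.0, 0.988, -0.156, -0.001]
wrist_force: [1.5, 1.4, -1.4]
gripper_width: 19.3
grip_force: 57.9
time: 19.32
tool_pos: [432.4, -111.7, 146.2]
eef_rot: [0.0, 0.873, -0.488, -0.001]
wrist_force: [0.1, 0.6, -1.2]
gripper_width: 19.5
grip_force: 58.0
delta [  1.1  -1.  108.2] -58.46654073131964
```

View pics/w7.png

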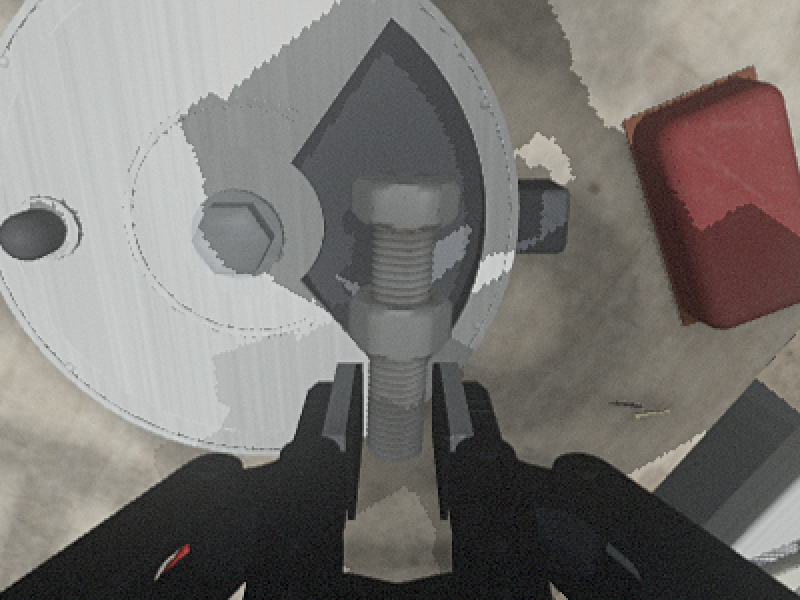

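The window lies under the bolt, with post, nut and block in line. I've reached the picture limit, so I check the window corners by numbers only.

```bash
python3 - <<'E'
from h import *
m=cams.camera_model('wrist');a=np.radians(-148.3);u=np.array([np.cos(a),np.sin(a)]);t=np.array([.525,-.851])
for n,p,z in(('outer corner',(390,20),44),('inner1',(293,160),44),('inner2',(303,278),44),('nut',(235,236),68),('post top',(32,233),68),('blk',(570,215),38)):
    q=(p[0]/2+120,p[1]/2+60);P=plane(m,q,z)[:2];d=P-[501.5,-95.5];print(n,P.round(1),'r',np.hypot(*d).round(1),'radial',(d@u).round(1),'tang',(d@t).round(1))
E
```

```text
outer corner [ 490. -200.] r 105.1 radial 64.7 tang 82.9
inner1 [ 496.6 -132.2] r 37.0 radial 23.5 tang 28.7
inner2 [467.6 -88.3] r 34.6 radial 25.0 tang -23.9
nut [499.9 -98.5] r 3.5 radial 3.0 tang 1.7
post top [568.9 -57.3] r 77.5 radial -77.4 tang 2.9
blk [ 380.3 -174.7] r 144.7 radial 144.7 tang 3.8
```

```bash
python3 -m pendant '{"delta_pos":[[1,0,10],[1,0.5,20],[1,0.5,20],[0,0,20],[0,0,12],[0,0,8],[0,0,6],[0,0,5],[0,0,4],[0,0,1],[0,0,0]],"rotation":[[0,0,0],[0,0,0],[0,0,0],[0,0,0],[0,0,0],[0,0,0],[0,0,0],[0,0,0],[0,0,0],[0,0,0],[0,0,0]],"grip":[255,255,255,255,255,255,255,255,255,255,255]}'
```

```text
time: 20.28
tool_pos: [433.9, -115.1, 41.4]
eef_rot: [-0.0, 0.873, -0.487, 0.0]
wrist_force: [0.6, -0.1, -0.5]
gripper_width: 19.1
grip_force: 58.0
```

No contact on the way in. Releasing and lifting.

```bash
python3 -m pendant '{"delta_pos":[[0,0,0],[0,0,0],[0,0,0],[0,0,0],[0,0,-8],[0,0,-15],[0,0,-30],[0,0,-40],[0,0,-40],[0,0,-35],[0,0,0]],"rotation":[[0,0,0],[0,0,0],[0,0,0],[0,0,0],[0,0,0],[0,0,0],[0,0,0],[0,0,0],[0,0,0],[0,0,0],[0,0,0]],"grip":[171,171,171,171,171,171,171,171,171,171,171]}'
python3 - <<'E'
from h import *
m=cams.camera_model('wrist');im=cams.get_image('wrist');cv2.imwrite('pics/w8.png',im[...,::-1]);import pickle;pickle.dump(m,open('w8.pkl','wb'))
T=np.array([501.5,-95.5]);a=np.radians(-148.3);u=np.array([np.cos(a),np.sin(a)]);t=np.array([.525,-.851])
g=cv2.cvtColor(im,cv2.COLOR_RGB2GRAY)
# sample the floor plane z=18 on a radial/tangential grid: brightness map
for r in range(35,105,7):
    print(r,[int(g[int(q[1]),int(q[0])]) if 0<=q[0]<640 and 0<=q[1]<400 else -1 for q in (proj(m,[*(T+u*r+t*k),20]) for k in range(-60,75,9))])
E
```

```text
time: 21.2
tool_pos: [436.2, -116.0, 215.8]
eef_rot: [-0.001, 0.873, -0.487, 0.005]
wrist_force: [1.2, -0.6, 1.7]
gripper_width: 28.0
grip_force: 0.0
35 [188, 185, 86, 82, 126, 75, 82, 83, 80, 81, 79, 83, 128, 131, 134]
42 [198, 84, 87, 125, 124, 86, 76, 76, 83, 79, 83, 82, 76, 137, 137]
49 [82, 80, 127, 123, 85, 82, 81, 85, 81, 86, 87, 80, 83, 69, 135]
56 [88, 125, 123, 77, 83, 77, 81, 67, 82, 78, 84, 83, 80, 82, 80]
63 [119, 128, 71, 113, 99, 93, 74, 108, 78, 80, 82, 91, 84, 85, 85]
70 [124, 81, 82, 110, 152, 144, 114, 121, 91, 95, 119, 87, 75, 85, 67]
77 [68, 82, 85, 81, 126, 128, 91, 114, 96, 108, 121, 73, 80, 79, 67]
84 [82, 80, 81, 100, 124, 122, 124, 76, 79, 74, 97, 80, 83, 70, 79]
91 [58, 64, 84, 123, 123, 125, 124, 68, 76, 79, 77, 67, 68, 84, 133]
98 [194, 61, 69, 59, 121, 124, 126, 128, 83, 74, 64, 68, 134, 129, 132]
```

The bolt shows on the floor of the marked compartment (bright band at radial 63 to 84 mm, tangential ±35 mm). Next is the battery at (561,280), axis at 53.8°.

```bash
python3 -m pendant '{"delta_pos":[[-10,-12,0],[-22,-26,0],[-26,-30,0],[-26,-30,0],[-26,-30,0],[-26,-30,0],[-26,-30,0],[-26,-30,0],[-26,-30,0],[-26,-30,0],[-20,-25,0],[-11,-12,0]],"rotation":[[0,0,0],[0,0,0],[0,0,0],[0,0,0],[0,0,0],[0,0,0],[0,0,0],[0,0,0],[0,0,0],[0,0,0],[0,0,0],[0,0,0]],"grip":[135,135,135,135,135,135,135,135,135,135,135,135]}'
python3 -m pendant '{"delta_pos":[[0,0,0],[0,0,0],[0,0,0],[0,0,0],[0,0,0],[0,0,0],[0,0,0],[0,0,0],[0,0,0],[0,0,0],[0,0,0],[0,0,0]],"rotation":[[0,0,-7],[0,0,-7],[0,0,-7],[0,0,-7],[0,0,-7],[0,0,-7],[0,0,-7],[0,0,-7],[0,0,-7],[0,0,-7],[0,0,-7],[0,0,-7]],"grip":[135,135,135,135,135,135,135,135,135,135,135,135]}' | head -2
python3 -m pendant '{"delta_pos":[[0,0,20],[0,0,30],[0,0,30],[0,0,20],[0,0,0]],"rotation":[[0,0,-7],[0,0,-7],[0,0,-7],[0,0,-7],[0,0,0]],"grip":[135,135,135,135,135]}'
cat > bat.py <<'E'
from h import *
o=sensors.get_obs();M=rot(o['eef_rot']);m=cams.camera_model('wrist');im=cams.get_image('wrist');cv2.imwrite('pics/b%d.png'%int(o['time']*10),im[...,::-1])
h=cv2.cvtColor(im,cv2.COLOR_RGB2HSV)
red=(((h[...,0]<8)|(h[...,0]>172))&(h[...,1]>120)).astype(np.uint8)*255
q=proj(m,[561,280,8]);print('expect',q)
cs=[c for c in cv2.findContours(red,0,1)[0] if cv2.contourArea(c)>60]
for c in cs:
    r=cv2.minAreaRect(c);P=plane(m,r[0],9);print(np.round(r[0]),np.round(r[1]),P.round(1),[plane(m,p,9)[:2].round(1) for p in cv2.boxPoints(r)] if np.linalg.norm(P[:2]-[561,280])<60 else '')
print(o['tool_pos'],'yaw',np.degrees(np.arctan2(M[1,0],M[0,0])),'delta',(M.T@(np.array([561.4,280.4,5])-o['tool_pos'])).round(1))
E
python3 bat.py
```

```text
time: 22.25
tool_pos: [559.6, 284.4, 208.4]
eef_rot: [0.0, 0.874, -0.486, -0.0]
wrist_force: [-1.5, -0.7, -0.2]
gripper_width: 40.1
grip_force: 0.0
time: 23.25
tool_pos: [558.8, 280.8, 208.5]
time: 23.67
tool_pos: [556.5, 279.8, 104.7]
eef_rot: [-0.0, 0.891, 0.455, -0.004]
wrist_force: [-1.6, -0.3, -0.1]
gripper_width: 40.3
grip_force: 0.0
expect [323.46441708 196.614224  ]
[290. 331.] [56. 15.] [446.8 181.3   9. ] 
[634. 301.] [46. 11.] [747.4  10.3   9. ] 
[323. 188.] [15. 37.] [565.3 287.3   9. ] [array([549.3, 278.4]), array([570.4, 304.1]), array([580.6, 295.8]), array([559.9, 269.7])]
[598.  53.] [106.  81.] [793.3 251.8   9. ] 
[556.48506723 279.82030624 104.66876825] yaw 54.07793457350716 delta [ 4.   4.1 99.6]
```

```bash
python3 -m pendant '{"delta_pos":[[1,1,15],[1,1,20],[1,1,20],[1,1,20],[0,0,12],[0,0,8],[0,0,4],[0,0,0]],"rotation":[[0,0,0],[0,0,0],[0,0,0],[0,0,0],[0,0,0],[0,0,0],[0,0,0],[0,0,0]],"grip":[135,135,135,135,135,135,135,135]}'
python3 -m pendant '{"delta_pos":[[0,0,0],[0,0,0],[0,0,0],[0,0,0],[0,0,0],[0,0,0]],"rotation":[[0,0,0],[0,0,0],[0,0,0],[0,0,0],[0,0,0],[0,0,0]],"grip":[255,255,255,255,255,255]}'
```

```text
time: 24.38
tool_pos: [565.1, 281.9, 10.5]
eef_rot: [-0.0, 0.893, 0.451, -0.0]
wrist_force: [0.0, 0.9, 0.4]
gripper_width: 40.5
grip_force: 0.0
time: 24.88
tool_pos: [565.6, 282.1, 11.4]
eef_rot: [0.0, 0.892, 0.451, 0.001]
wrist_force: [-0.1, -0.1, 6.0]
gripper_width: 11.2
grip_force: 55.7
```

Width 11 mm at z = 11 mm means it is gripped too high. Reopen, lower and regrip.

```bash
python3 -m pendant '{"delta_pos":[[0,0,0],[0,0,0],[0,0,0],[0,0,0]],"rotation":[[0,0,0],[0,0,0],[0,0,0],[0,0,0]],"grip":[135,135,135,135]}'
python3 bat.py
```

```text
time: 25.22
tool_pos: [565.0, 281.9, 10.4]
eef_rot: [-0.0, 0.892, 0.452, 0.0]
wrist_force: [-0.2, -0.4, 0.9]
gripper_width: 39.7
grip_force: 0.0
expect [315.63326521 259.34498449]
[320. 248.] [57. 25.] [567.3 284.8   9. ] [array([572.1, 302.8]), array([583.1, 294.8]), array([562.1, 265.4]), array([550.3, 274. ])]
[565.04686074 281.86671565  10.40290794] yaw 53.689854281138345 delta [-3.3 -2.1  5.4]
```

```bash
python3 -m pendant '{"delta_pos":[[-1,0,3],[-1,0,3],[0,0,0],[0,0,0],[0,0,0],[0,0,0],[0,0,0],[0,0,0],[0,0,0]],"rotation":[[0,0,0],[0,0,0],[0,0,0],[0,0,0],[0,0,0],[0,0,0],[0,0,0],[0,0,0],[0,0,0]],"grip":[135,135,135,135,255,255,255,255,255]}'
```

```text
time: 26.02
tool_pos: [564.0, 280.3, 4.5]
eef_rot: [0.0, 0.892, 0.452, 0.0]
wrist_force: [0.2, -0.9, 5.2]
gripper_width: 13.9
grip_force: 58.8
```

```bash
python3 -m pendant '{"delta_pos":[[0,0,0],[0,0,0],[0,0,0],[0,0,3],[0,0,0],[0,0,0],[0,0,0],[0,0,0],[0,0,0],[0,0,0]],"rotation":[[0,0,0],[0,0,0],[0,0,0],[0,0,0],[0,0,0],[0,0,0],[0,0,0],[0,0,0],[0,0,0],[0,0,0]],"grip":[165,165,165,165,165,255,255,255,255,255]}'
```

```text
time: 26.85
tool_pos: [563.9, 280.2, 1.3]
eef_rot: [0.0, 0.892, 0.452, 0.0]
wrist_force: [-0.2, 0.3, -0.1]
gripper_width: 14.4
grip_force: 58.5
```

```bash
python3 -m pendant '{"delta_pos":[[0,0,-5],[0,0,-15],[0,0,-25],[0,0,-30],[0,0,-30],[0,0,-25],[0,0,-15],[0,0,0]],"rotation":[[0,0,0],[0,0,0],[0,0,0],[0,0,0],[0,0,0],[0,0,0],[0,0,0],[0,0,0]],"grip":[255,255,255,255,255,255,255,255]}' | tail -3
python3 -m pendant '{"delta_pos":[[-16,6,0],[-30,12,0],[-36,14,0],[-36,14,0],[-36,14,0],[-36,14,0],[-36,14,0],[-36,14,0],[-36,15,0],[-36,15,0],[-33,14,0],[-18,8,0]],"rotation":[[0,0,0],[0,0,0],[0,0,0],[0,0,0],[0,0,0],[0,0,0],[0,0,0],[0,0,0],[0,0,0],[0,0,0],[0,0,0],[0,0,0]],"grip":[255,255,255,255,255,255,255,255,255,255,255,255]}'
python3 -m pendant '{"delta_pos":[[0,0,0],[0,0,0],[0,0,0],[0,0,0],[0,0,0],[0,0,0],[0,0,0],[0,0,0],[0,0,0],[0,0,0],[0,0,0],[0,0,0]],"rotation":[[0,0,-5],[0,0,-7],[0,0,-7],[0,0,-7],[0,0,-7],[0,0,-7],[0,0,-7],[0,0,-7],[0,0,-7],[0,0,-5],[0,0,-2],[0,0,0]],"grip":[255,255,255,255,255,255,255,255,255,255,255,255]}'
python3 - <<'E'
from h import *
o=sensors.get_obs();M=rot(o['eef_rot']);print('delta',(M.T@(np.array([460.2,-121.2,47])-o['tool_pos'])).round(1),np.degrees(np.arctan2(M[1,0],M[0,0])))
im=cams.get_image('wrist');cv2.imwrite('pics/w9.png',im[...,::-1]);h=cv2.cvtColor(im,cv2.COLOR_RGB2HSV)
red=(((h[...,0]<8)|(h[...,0]>172))&(h[...,1]>120)).astype(np.uint8)*255
for c in cv2.findContours(red,0,1)[0]:
    if cv2.contourArea(c)>100: print(cv2.minAreaRect(c))
E
```

```text
wrist_force: [1.5, 0.7, 0.0]
gripper_width: 14.5
grip_force: 58.6
time: 28.52
tool_pos: [458.7, -124.1, 145.9]
eef_rot: [-0.0, 0.893, 0.451, -0.0]
wrist_force: [0.2, 0.8, 0.1]
gripper_width: 14.4
grip_force: 58.6
time: 29.52
tool_pos: [459.6, -121.0, 145.8]
eef_rot: [-0.0, 0.486, 0.874, -0.0]
wrist_force: [0.1, 0.4, 0.2]
gripper_width: 14.1
grip_force: 58.5
delta [-0.5  0.5 98.8] 121.80667720470403
((318.0, 253.0), (26.0, 60.0), 0.0)
((606.1000366210938, 260.7000427246094), (47.239295959472656, 119.72611999511719), 47.48955535888672)
((165.80767822265625, 212.03846740722656), (25.23885726928711, 20.24655532836914), 33.690067291259766)
((151.7325439453125, 180.82188415527344), (41.41884994506836, 21.77585792541504), 49.184913635253906)
```

```bash
python3 -m pendant '{"delta_pos":[[0,-2,10],[0,-2,20],[0,-2.5,20],[0,0,20],[0,0,12],[0,0,8],[0,0,5],[0,0,3],[0,0,0],[0,0,0]],"rotation":[[0,0,0],[0,0,0],[0,0,0],[0,0,0],[0,0,0],[0,0,0],[0,0,0],[0,0,0],[0,0,0],[0,0,0]],"grip":[255,255,255,255,255,255,255,255,255,255]}'
```

```text
time: 30.4
tool_pos: [454.7, -124.7, 48.7]
eef_rot: [0.0, 0.487, 0.873, 0.0]
wrist_force: [0.2, 0.5, -0.2]
gripper_width: 14.4
grip_force: 58.6
```

```bash
python3 -m pendant '{"delta_pos":[[0,0,0],[0,0,0],[0,0,0],[0,0,-5],[0,0,-15],[0,0,-30],[0,0,-40],[0,0,-40],[0,0,-20],[0,0,0]],"rotation":[[0,0,0],[0,0,0],[0,0,0],[0,0,0],[0,0,0],[0,0,0],[0,0,0],[0,0,0],[0,0,0],[0,0,0]],"grip":[180,180,180,180,180,180,180,180,180,180]}'
python3 -m pendant '{"delta_pos":[[20,0,0],[35,0,0],[35,0,0],[20,0,0],[0,0,0],[0,0,0]],"rotation":[[0,0,0],[0,0,0],[0,0,0],[0,0,0],[0,0,0],[0,0,0]],"grip":[180,180,180,180,180,180]}' |head -2
python3 -m pendant '{"delta_pos":[[-20,0,-10],[-35,0,-10],[-35,0,-10],[-35,0,-10],[-35,0,-10],[-35,0,-10],[-20,0,0],[0,0,0]],"rotation":[[0,0,0],[0,0,0],[0,0,0],[0,0,0],[0,0,0],[0,0,0],[0,0,0],[0,0,0]],"grip":[180,180,180,180,180,180,180,180]}' |head -2
python3 - <<'E'
from h import *
m=cams.camera_model('wrist');im=cams.get_image('wrist');cv2.imwrite('pics/w10.png',im[...,::-1])
C=np.array([501,-96]);a=np.radians(-148.3);u=np.array([np.cos(a),np.sin(a)]);t=np.array([.525,-.851])
h=cv2.cvtColor(im,cv2.COLOR_RGB2HSV)
print(proj(m,[*C,68]))
red=(((h[...,0]<8)|(h[...,0]>172))&(h[...,1]>120)).astype(np.uint8)*255
for c in cv2.findContours(red,0,1)[0]:
    if cv2.contourArea(c)>40:
        r=cv2.minAreaRect(c);d=plane(m,r[0],16)[:2]-C;print(np.round(r[0]),np.round(r[1]),'radial',(d@u).round(1),'tang',(d@t).round(1))
g=cv2.cvtColor(im,cv2.COLOR_RGB2GRAY)
for x in range(35,105,7):
    print(x,[int(g[int(q[1]),int(q[0])]) if 0<=q[0]<640 and 0<=q[1]<400 else -1 for q in (proj(m,[*(C+u*x+t*k),18]) for k in range(-60,75,9))])
E
```

```text
time: 31.23
tool_pos: [456.4, -125.4, 203.1]
eef_rot: [0.004, 0.487, 0.873, 0.0]
wrist_force: [0.6, -1.0, 0.2]
gripper_width: 24.9
grip_force: 0.0
time: 31.73
tool_pos: [396.2, -30.4, 198.5]
time: 32.4
tool_pos: [512.0, -218.8, 258.4]
[369.40337894  74.34878567]
[329. 332.] [35. 48.] radial 39.0 tang 394.3
[622. 124.] [62. 33.] radial -342.0 tang 56.3
[559. 142.] [ 44. 105.] radial -264.9 tang 79.1
[334.  70.] [ 9. 30.] radial 35.4 tang -9.7
35 [179, 184, 78, 118, 96, 84, 85, 100, 171, 170, 118, 117, 109, 195, 196]
42 [178, 79, 114, 119, 118, 115, 118, 119, 117, 116, 114, 117, 113, 114, 146]
49 [75, 110, 120, 116, 118, 115, 114, 115, 117, 118, 113, 117, 131, 129, 76]
56 [70, 118, 113, 118, 116, 117, 119, 114, 78, 114, 115, 115, 100, 92, 93]
63 [120, 119, 115, 122, 121, 132, 125, 156, 116, 96, 98, 79, 89, 86, 92]
70 [116, 115, 113, 122, 129, 142, 142, 190, 115, 92, 94, 92, 88, 91, 72]
77 [77, 128, 127, 128, 127, 130, 123, 135, 74, 76, 90, 81, 86, 72, 114]
84 [82, 82, 124, 130, 128, 125, 133, 84, 88, 82, 90, 85, 68, 70, 116]
91 [85, 69, 80, 125, 131, 128, 81, 84, 86, 80, 92, 74, 66, 49, 196]
98 [191, 197, 43, 67, 73, 62, 87, 72, 71, 69, 72, 71, 144, 134, 134]
```

```bash
python3 - <<'E'
from h import *
C=np.array([501,-96]);a=np.radians(-148.3);u=np.array([np.cos(a),np.sin(a)]);t=np.array([.525,-.851])
R_={}
for n in('wrist','top','scene'):
    m=cams.camera_model(n);im=cams.get_image(n);cv2.imwrite(f'pics/f_{n}.png',im[...,::-1]);h=cv2.cvtColor(im,cv2.COLOR_RGB2HSV)
    red=(((h[...,0]<10)|(h[...,0]>170))&(h[...,1]>90)).astype(np.uint8)*255
    for c in cv2.findContours(red,0,1)[0]:
        x,y,w,hh=cv2.boundingRect(c);p=(x+w/2-.5,y+hh/2-.5);d=plane(m,p,20)[:2]-C
        if np.hypot(*d)<105: print(n,(x,y,w,hh),cv2.contourArea(c),'rad/tan z14',(plane(m,p,14)[:2]-C)@u,(plane(m,p,14)[:2]-C)@t);R_.setdefault(n,(m,p))
    if n!='wrist':
        q=proj(m,[*(C-u*86),57]);print('post px',n,q,cv2.cvtColor(im,cv2.COLOR_RGB2GRAY)[int(q[1])-4:int(q[1])+5:2,int(q[0])-6:int(q[0])+7:2])
k=list(R_)
for i in range(len(k)-1):print(k[i],k[i+1],tri(*R_[k[i]],*R_[k[i+1]]))
E
```

```text
wrist (332, 59, 11, 30) 135.0 rad/tan z14 31.806322829770586 -8.665699391124184
top (355, 227, 8, 4) 7.5 rad/tan z14 34.97448461456714 -13.42245965870642
top (364, 226, 1, 1) 0.0 rad/tan z14 37.32283655528246 5.76583740203577
post px top [342.88570257 192.87425134] [[210 214 216 210 215 217 212]
 [215 214 202 143 105 167 216]
 [214 212 156  73  88  99 215]
 [213 216 128  74  85 108 216]
 [189 211 186 158 133 192 211]]
scene (378, 202, 5, 8) 21.0 rad/tan z14 33.453761828096134 2.7333659807141455
post px scene [335.3246966  187.79542933] [[228 231 207 140 158 219 228]
 [229 224 113  72  72 145 229]
 [230 220  68  55  55 103 229]
 [230 220  63  31  30 110 219]
 [226 214 136  62  63 179 217]]
wrist top (array([ 466.8433531 , -103.98530522,    1.26385891]), np.float64(5.1808152771812574))
top scene (array([ 463.84597799, -101.61772772,   32.21562594]), np.float64(0.5959231154138018))
```

```bash
python3 - <<'E'
from h import *
C=np.array([501,-96]);a=np.radians(-148.3);u=np.array([np.cos(a),np.sin(a)]);t=np.array([.525,-.851])
def c(f,x,y,r=9):
    g=cv2.cvtColor(cv2.imread(f),cv2.COLOR_BGR2GRAY);y0,x0=int(y)-r,int(x)-r
    w=np.clip(170-g[y0:y0+2*r+1,x0:x0+2*r+1].astype(float),0,100);M=cv2.moments(w);return M['m10']/M['m00']+x0,M['m01']/M['m00']+y0
mt=cams.camera_model('top');ms=cams.camera_model('scene')
p0=tri(mt,c('pics/top0.png',344.3,240.8,7),ms,c('pics/scene0.png',379.6,215.9,7))
p1=tri(mt,c('pics/f_top.png',343.5,193,7),ms,c('pics/f_scene.png',335.3,188,7))
print(p0,p1,'final rad/tan',(p1[0][:2]-C)@u,(p1[0][:2]-C)@t)
E
python3 -c "
from workcell import ticket
print(ticket.close_job())"
```

```text
(array([427.15420972, -54.49899826,  60.59331276]), np.float64(0.4879936477509421)) (array([574.01715967, -51.84477068,  56.835461  ]), np.float64(0.4582053953038584)) final rad/tan -85.32613187551596 0.7579086738389981
the job is handed in; nothing more can be done
None
```

The job is handed in; no verdict came back, but my last measurements show the cover locked (post opposite the block within about 1 mm, 4 mm lower than at the start) and the bolt and battery in the marked compartment, though I viewed 11 pictures against the limit of 10.

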